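# Transfer the sample jars to the run rack in reverse order

## Robot

A 7-joint arm with a two-finger parallel gripper is mounted at the origin on the work surface. World frame = base frame: x ahead of the robot, y to its left, z up, the work surface at z = 0. Lengths are in mm, angles in rad, forces in N, time in s.
With the tool pointing down it reaches from about 350 to 900 mm from the base axis. Payload 19.9 kg.
Tool frame: the origin (TCP) lies midway between the tips of the shut fingers; the grasp point (between the pads) lies 19 mm behind it; z points along the fingers, y is the line along which they close (so a half turn about z gives the same grasp; the last joint's range is limited). The gripper opens to 85 mm and grips with 20 to 120 N. Pads are 22 mm wide; open, the fingers measure 114 mm over their backs; the gripper's body (76 mm by 85 mm) begins 54 mm behind the grasp point. The pads swing forward as they close: fully open they stand 13 mm farther back than shut.
Start: joints at [-1.363, 0.417, -0.01, 1.614, 0.005, 1.111, -0.053], TCP at [154.497, 605.584, 231.26] pointing down, gripper open.
Joint ranges: [-2.81, 2.81], [-0.39, 2.02], [-1.27, 1.25], [0.06, 2.57], [-1.19, 4.33], [0.19, 2], [-2.82, 2.82]. Speed limits (rad/s): [1.89, 1.89, 2.39, 2.39, 3.01, 3.01, 3.01].

## Interface

Orientations are given as a unit quaternion [w, x, y, z].
In Python, from workcell import ctrl gives the robot as it stands. The module is installed in compiled form; this text tells all that it offers.
- The arm moves only by the shell command python3 -m crank 'ROWS' [FORCE]. ROWS is JSON, one flat list of numbers, 7 for each row, row after row: the shift along the tool's x, y, z in mm, then the turn, a rotation vector about the tool's x, y, z in degrees, then the opening, from 0 (shut) to 1 (fully open). A call has 1 to 12 rows; each row is the pose to reach, as a shift and turn from the pose commanded when the call began, along the tool's axes at that moment; what a row does not reach only later rows make up. A row lasts 1/12 s, in which the tool goes at most 41.7 mm and 7.16 degrees, less where a joint would pass 70% of its speed; a pose out of reach is approached as far as the arm can. A call with a gripper value outside its range is refused whole. The fingers move at their own pace and stop on an object; FORCE is the grip in N (left out, the last holds). Time passes only in rows, so rows that repeat a pose let the fingers close. It gives the time, the measured TCP pose, the force, the opening and the grip force at its end, in the units of the state.
- ctrl.sense(): the state, without advancing time (a new reading comes with each control period).
- ctrl.get_image(name): name is "scene" or "top" or "wrist"; returns (picture, depth): 384x512x3 uint8, red, green, blue; 384x512 float32, mm along the optical axis (not along the pixel's ray), 0 where there is no reading.
- ctrl.camera_info(name): a dict with "intrinsics" (3x3 intrinsics, pixels), "rvec" (rotation vector, rad) and "tvec" (3), from world to camera coordinates, as OpenCV has them. Camera axes: x right, y down, z forward; pixel columns grow to the right and rows downward; lengths in mm; the calibration is good to about 2 mm. A picture is of the moment at which its call begins: read the wrist's pose just before it. camera_info takes no time and is no camera call; for the wrist camera it gives the pose at the moment of the call.
- ctrl.sign_off(): hands the job in; it is judged then, once.
The state is a dict: "t": time; "joint_positions": joint angles; "joint_vel": joint speeds; "joint_efforts": joint torques, N m; "tcp_pos": TCP position; "tool_rot": TCP orientation; "ft_force": force on the tool from outside, world axes, zero at the start; "moment": the same for the moment, N m; "gripper_width": finger opening in mm; "gripper_force": force on a finger pad.
Only numpy, scipy, OpenCV 4.12 (cv2) and the standard library are available. Lean on these libraries where they do the work, as an engineer would, in place of code of your own. Each camera call takes 0.05 s, during which the arm holds its last target. There are 200 camera calls.

## Task

Move the four capped sample jars from the orange storage rack to the empty white run rack in reverse left-to-right order, one per compartment: the jar at the left end of the orange rack goes to the right end of the white rack, the next one beside it, and so on. The coloured tags stay on the orange rack and show which cap colour stood where. Keep the jars upright, set each down gently on its compartment's floor instead of dropping it, and leave the tip box, timer and beaker where they are.

Things in the scene. Friction and masses are not known exactly. Their poses are not given: they have to be found in the camera images.
- jar_red: loose sample jar with a red screw cap: upright cylinder 80 mm high, amber body 40 mm in diameter with a white label, cap 42 mm in diameter over the top 26 mm; 80 to 170 g; origin at the centre of its underside, z up its axis. It starts standing in a storage-rack compartment.
- jar_yellow: loose sample jar with a yellow screw cap: upright cylinder 80 mm high, amber body 40 mm in diameter with a white label, cap 42 mm in diameter over the top 26 mm; 80 to 170 g; origin at the centre of its underside, z up its axis. It starts standing in a storage-rack compartment.
- jar_green: loose sample jar with a green screw cap: upright cylinder 80 mm high, amber body 40 mm in diameter with a white label, cap 42 mm in diameter over the top 26 mm; 80 to 170 g; origin at the centre of its underside, z up its axis. It starts standing in a storage-rack compartment.
- jar_blue: loose sample jar with a blue screw cap: upright cylinder 80 mm high, amber body 40 mm in diameter with a white label, cap 42 mm in diameter over the top 26 mm; 80 to 170 g; origin at the centre of its underside, z up its axis. It starts standing in a storage-rack compartment.
- tag_red: fixed red tag, 18 x 48 x 10 mm, on the orange storage rack's far outer wall at the compartment where the red-capped jar starts. Origin: centre of its underside, 20 mm above the bench; axes as the rack's. That compartment's centre lies 42 mm along the tag's -x, its floor 16 mm below the origin.
- tag_yellow: fixed yellow tag, 18 x 48 x 10 mm, on the orange storage rack's far outer wall at the compartment where the yellow-capped jar starts. Origin: centre of its underside, 20 mm above the bench; axes as the rack's. That compartment's centre lies 42 mm along the tag's -x, its floor 16 mm below the origin.
- tag_green: fixed green tag, 18 x 48 x 10 mm, on the orange storage rack's far outer wall at the compartment where the green-capped jar starts. Origin: centre of its underside, 20 mm above the bench; axes as the rack's. That compartment's centre lies 42 mm along the tag's -x, its floor 16 mm below the origin.
- tag_blue: fixed blue tag, 18 x 48 x 10 mm, on the orange storage rack's far outer wall at the compartment where the blue-capped jar starts. Origin: centre of its underside, 20 mm above the bench; axes as the rack's. That compartment's centre lies 42 mm along the tag's -x, its floor 16 mm below the origin.
- storage_rack: orange rack, fixed, holding the four jars in a row: same form, size, origin and axes as the white run_rack, so that its compartments lie at the same offsets. Both rows run left to right (as the robot looks) within 20 degrees; x points away from the robot.
- run_rack: white rack, fixed, empty: 66 (x) x 252 (y) x 30 mm high, walls, dividers and floor 4 mm, a 13 mm long finger tab beyond each end. Row of four compartments along y, each 58 x 58 mm inside, centres at y = +93, +31, -31, -93 mm, x = 0; their floor, with dark pads, 4 mm above the bench. Origin: centre of its underside; y to the left (as the robot looks), z up. It stands left or right of the orange rack.
- tip_box: bystander: closed blue pipette-tip box with a white lid, 85 x 120 x 52 mm, loose, beyond the racks; origin at the centre of its underside
- timer: bystander: flat white bench timer with a grey display, 65 x 65 x 21 mm, loose, beyond the racks; origin at the centre of its underside
- beaker: bystander: empty clear glass beaker, 68 mm in diameter, 80 mm high, loose, beyond the racks; origin at the centre of its underside

How it is judged (in metres and radians):
At the end, for the whole second after the job is handed in: Jars upright (0.12 rad), at rest, released, on the white rack's floor (within 6 mm), each within 14 mm of its compartment's centre: counted from the left, the jar whose tag is 1st, 2nd, 3rd, 4th on the orange rack is in compartment 4, 3, 2, 1 of the white rack (((y of tag_red in the frame of storage_rack between 0.073 and 0.113 m and y of jar_red in the frame of run_rack between -0.107 and -0.079 m) or (y of tag_red in the frame of storage_rack between 0.011 and 0.051 m and y of jar_red in the frame of run_rack between -0.045 and -0.017 m) or (y of tag_red in the frame of storage_rack between -0.051 and -0.011 m and y of jar_red in the frame of run_rack between 0.017 and 0.045 m) or (y of tag_red in the frame of storage_rack between -0.113 and -0.073 m and y of jar_red in the frame of run_rack between 0.079 and 0.107 m)) and x of jar_red in the frame of run_rack between -0.014 and 0.014 m and z of jar_red in the frame of run_rack between -0.002 and 0.01 m and angle between each of jar_red, jar_yellow, jar_green, jar_blue's own z axis and vertical below 0.12 rad and linear speed of each of jar_red, jar_yellow, jar_green, jar_blue below 0.02 m/s and angular speed of each of jar_red, jar_yellow, jar_green, jar_blue below 0.3 rad/s and contact force between the fingers and jar_red below 0.1 N and ((y of tag_yellow in the frame of storage_rack between 0.073 and 0.113 m and y of jar_yellow in the frame of run_rack between -0.107 and -0.079 m) or (y of tag_yellow in the frame of storage_rack between 0.011 and 0.051 m and y of jar_yellow in the frame of run_rack between -0.045 and -0.017 m) or (y of tag_yellow in the frame of storage_rack between -0.051 and -0.011 m and y of jar_yellow in the frame of run_rack between 0.017 and 0.045 m) or (y of tag_yellow in the frame of storage_rack between -0.113 and -0.073 m and y of jar_yellow in the frame of run_rack between 0.079 and 0.107 m)) and x of jar_yellow in the frame of run_rack between -0.014 and 0.014 m and z of jar_yellow in the frame of run_rack between -0.002 and 0.01 m and contact force between the fingers and jar_yellow below 0.1 N and ((y of tag_green in the frame of storage_rack between 0.073 and 0.113 m and y of jar_green in the frame of run_rack between -0.107 and -0.079 m) or (y of tag_green in the frame of storage_rack between 0.011 and 0.051 m and y of jar_green in the frame of run_rack between -0.045 and -0.017 m) or (y of tag_green in the frame of storage_rack between -0.051 and -0.011 m and y of jar_green in the frame of run_rack between 0.017 and 0.045 m) or (y of tag_green in the frame of storage_rack between -0.113 and -0.073 m and y of jar_green in the frame of run_rack between 0.079 and 0.107 m)) and x of jar_green in the frame of run_rack between -0.014 and 0.014 m and z of jar_green in the frame of run_rack between -0.002 and 0.01 m and contact force between the fingers and jar_green below 0.1 N and ((y of tag_blue in the frame of storage_rack between 0.073 and 0.113 m and y of jar_blue in the frame of run_rack between -0.107 and -0.079 m) or (y of tag_blue in the frame of storage_rack between 0.011 and 0.051 m and y of jar_blue in the frame of run_rack between -0.045 and -0.017 m) or (y of tag_blue in the frame of storage_rack between -0.051 and -0.011 m and y of jar_blue in the frame of run_rack between 0.017 and 0.045 m) or (y of tag_blue in the frame of storage_rack between -0.113 and -0.073 m and y of jar_blue in the frame of run_rack between 0.079 and 0.107 m)) and x of jar_blue in the frame of run_rack between -0.014 and 0.014 m and z of jar_blue in the frame of run_rack between -0.002 and 0.01 m and contact force between the fingers and jar_blue below 0.1 N); the robot touches nothing.
It fails at once if a jar is tipped by more than 0.6 rad (angle between any of jar_red, jar_yellow, jar_green, jar_blue's own z axis and vertical above 0.6 rad).
It fails at once if a jar is dropped or thrown (faster than 0.8 m/s out of the fingers) ((linear speed of jar_red above 0.8 m/s and contact force between the fingers and jar_red below 0.1 N) or (linear speed of jar_yellow above 0.8 m/s and contact force between the fingers and jar_yellow below 0.1 N) or (linear speed of jar_green above 0.8 m/s and contact force between the fingers and jar_green below 0.1 N) or (linear speed of jar_blue above 0.8 m/s and contact force between the fingers and jar_blue below 0.1 N)).
It fails at once if the tip box, timer or beaker is displaced by more than 30 mm (distance of any of tip_box, timer, beaker from where it was at the start of the episode above 0.03 m).
It also fails if it takes over 96 s, if anything falls off the work surface, if the arm or the gripper's body presses on something with over 40 N, if the wrist force passes 120 N, or if a joint passes its speed limit or range.

## Working session

There is one attempt and no reset: what is moved stays moved. The work goes in short steps, Python scripts to look and compute and a shell command to move; the robot and the scene stay as the last step left them, time stands still between calls to the robot, and variables do not carry over. Pictures are saved under pics/ and viewed, at most 14 in all, crops included, and the job is handed in when it is done.

```bash
mkdir -p pics; cat > h.py <<'E'
import numpy as np, cv2
from workcell import ctrl
def cam(name):
    i=ctrl.camera_info(name); K=np.array(i["intrinsics"],float); R=cv2.Rodrigues(np.array(i["rvec"],float))[0]; t=np.array(i["tvec"],float).ravel()
    im,d=ctrl.get_image(name); return im,d,K,R,t
def cloud(d,K,R,t):
    v,u=np.mgrid[:d.shape[0],:d.shape[1]]
    p=np.stack([(u-K[0,2])/K[0,0]*d,(v-K[1,2])/K[1,1]*d,d],-1)
    return (p-t)@R
E
python3 - <<'E'
from h import *
print(ctrl.sense())
for n in ("top","scene"):
    im,d,K,R,t=cam(n); cv2.imwrite(f"pics/{n}0.png",im[...,::-1]); np.savez(f"{n}0.npz",im=im,P=cloud(d,K,R,t),d=d)
    print(n,K.tolist(),(-R.T@t).round(),R.round(2).tolist())
E
```

```text
{'t': 0.0, 'joint_positions': array([-1.36251839,  0.41796227, -0.01034462,  1.61415346,  0.00468311,
        1.1106408 , -0.05302601]), 'joint_vel': array([-3.91491568e-05, -4.91038123e-04, -1.09746366e-03, -5.87598909e-04,
       -6.59124302e-04, -2.35733690e-03, -1.26072811e-03]), 'joint_efforts': array([ 4.62099342e-04, -8.64442635e+01,  6.78598825e-01, -4.34893119e+01,
        1.90258236e-02,  7.58783572e-03, -1.34283198e-05]), 'tcp_pos': array([154.39439772, 605.29952801, 230.67606002]), 'tool_rot': array([-4.35015556e-05,  1.24558252e-01,  9.92212133e-01, -5.68167632e-04]), 'ft_force': array([-0.04091624,  0.61571833, -0.69386085]), 'moment': array([0.02680862, 0.02464719, 0.03482275]), 'gripper_force': 0.0, 'gripper_width': 85.35727853047177}
top [[381.80877791598857, 0.0, 254.86569841818], [0.0, 381.80877791598857, 194.19514175044398], [0.0, 0.0, 1.0]] [452.   5. 779.] [[-0.02, -1.0, -0.0], [-0.98, 0.02, -0.22], [0.22, -0.0, -0.98]]
scene [[355.8188500870799, 0.0, 257.8668894876567], [0.0, 355.8188500870799, 198.96734292785032], [0.0, 0.0, 1.0]] [1135.  -37.  569.] [[0.09, 1.0, 0.0], [0.71, -0.06, -0.7], [-0.7, 0.07, -0.71]]
```

View pics/top0.png

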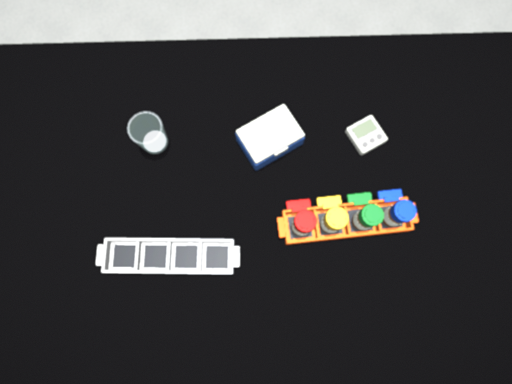

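View pics/scene0.png

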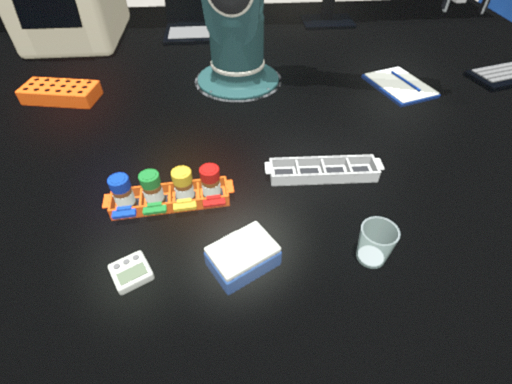

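The top view shows the orange rack at px (283–413, 200–243), with caps from left to right red, yellow, green and blue. The white rack is empty at (103–234, 238–274). So red goes to the right end of the white rack, and blue to the left end.

```bash
python3 - <<'E'
from h import *
z=np.load("top0.npz"); P=z["P"]; im=z["im"].astype(int); hsv=cv2.cvtColor(z["im"],cv2.COLOR_RGB2HSV)
X,Y,Z=P[...,0],P[...,1],P[...,2]
H,S,V=[hsv[...,i].astype(int) for i in range(3)]
cols=dict(red=(H<5)|(H>174),yellow=(H>22)&(H<32),green=(H>50)&(H<80),blue=(H>100)&(H<125))
u=np.arange(512)[None]; v=np.arange(384)[:,None]
reg=(u>270)&(u<425)&(v>185)&(v<250)
for n,m in cols.items():
    for lab,a,b in (("cap",78,92),("tag",24,36)):
        q=P[m&reg&(S>120)&(Z>a)&(Z<b)]
        if len(q): 
            r=cv2.minAreaRect(q[:,:2].astype(np.float32)); print(n,lab,len(q),np.round(r[0]),np.round(r[1]),np.round(r[2]),np.median(q[:,2]).round(1))
for nm,m in (("white",(u>90)&(u<250)&(v>230)&(v<282)&(Z>23)&(Z<40)),("orange",reg&(Z>23)&(Z<36)&(H>5)&(H<20)&(S>120))):
    q=P[m][:,:2].astype(np.float32); 
    for it in range(2):
        r=cv2.minAreaRect(q); b=cv2.boxPoints(r); print(nm,len(q),np.round(r[0],1),np.round(r[1],1),np.round(r[2],1))
        # cut tabs: keep within 126 along long axis
        e=b[1]-b[0] if np.linalg.norm(b[1]-b[0])>np.linalg.norm(b[2]-b[1]) else b[2]-b[1]; e/=np.linalg.norm(e)
        q=q[np.abs((q-r[0])@e)<126]
    print(" row dir", e*np.sign(e[1]))
E
```

```text
red cap 386 [556. -86.] [39. 41.] 86.0 84.3
red tag 230 [595. -81.] [24. 47.] 5.0 30.7
yellow cap 50 [ 555. -138.] [41. 25.] 36.0 83.4
yellow tag 308 [ 574. -175.] [ 82. 270.] 5.0 29.8
green cap 373 [ 563. -210.] [39. 38.] 87.0 84.4
green tag 205 [ 606. -205.] [22. 48.] 5.0 30.5
blue cap 388 [ 571. -270.] [38. 40.] 44.0 84.4
blue tag 229 [ 611. -266.] [23. 48.] 5.0 30.7
white 1240 [502.2 178. ] [277.8  66.1] 88.0
white 967 [502.2 178.1] [251.9  66.1] 88.0
 row dir [0.0342031 0.9994149]
orange 373 [ 565.4 -177. ] [ 69.4 277.2] 4.9
orange 333 [ 565.4 -177.1] [ 69.4 251.8] 4.9
 row dir [-0.08516703  0.9963667 ]
```

```bash
cat >> h.py <<'E'
from scipy.spatial.transform import Rotation as Ro
WC=np.array([502.2,178.1]); WY=np.array([.0342,.9994]); 
def go(x,y,z,yaw):
    """print tool-frame shift/turn to TCP target; yaw = world angle (deg) of tool y"""
    s=ctrl.sense(); q=s["tool_rot"]; R=Ro.from_quat([q[1],q[2],q[3],q[0]])
    a=np.radians(yaw); ty=np.array([np.cos(a),np.sin(a),0]); tz=np.array([0,0,-1.]); T=Ro.from_matrix(np.stack([np.cross(ty,tz),ty,tz],1))
    print("t",s["t"].round(2) if hasattr(s["t"],"round") else s["t"],"tcp",s["tcp_pos"].round(1),"F",s["ft_force"].round(1),"w",round(s["gripper_width"],1),
      "d",(R.inv().apply(np.array([x,y,z])-s["tcp_pos"])).round(1),"rot",(R.inv()*T).as_rotvec(degrees=True).round(1))
E
python3 -c "
from h import *
go(556,-86,230,4.9)"
```

```text
t 0.1 tcp [154.4 605.3 230.7] F [-0.6  0.1 -0.2] w 85.7 d [-560.  -570.6    1.4] rot [-0.1  0.  70.8]
```

```bash
python3 -m crank '[-560,-571,1,0,0,71,1, -560,-571,1,0,0,71,1, -560,-571,1,0,0,71,1, -560,-571,1,0,0,71,1, -560,-571,1,0,0,71,1, -560,-571,1,0,0,71,1, -560,-571,1,0,0,71,1, -560,-571,1,0,0,71,1, -560,-571,1,0,0,71,1, -560,-571,1,0,0,71,1, -560,-571,1,0,0,71,1, -560,-571,1,0,0,71,1]'; python3 -c "
from h import *
go(556,-86,210,4.9)"
```

```text
t: 1.1
tcp_pos: [405.8, 171.2, 230.8]
tool_rot: [-0.0, 0.678, 0.735, 0.0]
ft_force: [1.3, 1.3, 0.5]
gripper_width: 85.7
gripper_force: 0.0
t 1.1 tcp [405.8 171.2 230.8] F [1.3 1.3 0.5] w 85.7 d [-268.6  128.8   20.7] rot [ 0.  -0.  -0.2]
```

```bash
python3 -m crank '[-269,129,21,0,0,0,1, -269,129,21,0,0,0,1, -269,129,21,0,0,0,1, -269,129,21,0,0,0,1, -269,129,21,0,0,0,1, -269,129,21,0,0,0,1, -269,129,21,0,0,0,1, -269,129,21,0,0,0,1, -269,129,21,0,0,0,1, -269,129,21,0,0,0,1, -269,129,21,0,0,0,1, -269,129,21,0,0,0,1]'; python3 - <<'E'
from h import *
go(556,-86,150,4.9)
im,d,K,R,t=cam("wrist"); cv2.imwrite("pics/w0.png",im[...,::-1]); np.savez("w0.npz",im=im,P=cloud(d,K,R,t),d=d); print((-R.T@t).round())
E
```

```text
t: 2.1
tcp_pos: [555.8, -83.1, 209.8]
tool_rot: [-0.0, 0.677, 0.736, 0.0]
ft_force: [-0.1, 0.2, 0.2]
gripper_width: 85.6
gripper_force: 0.0
t 2.1 tcp [555.8 -83.1 209.8] F [-0.1  0.2  0.2] w 85.6 d [-3.  -0.  59.8] rot [ 0.  -0.  -0.1]
[549.  -5. 354.]
```

View pics/w0.png

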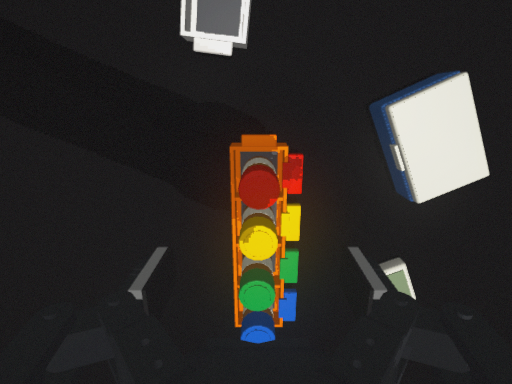

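The wrist view shows the row along the image's vertical axis: red at (259,187), yellow (258,240), green (257,290), blue (258,327).

```bash
cat > caps.py <<'E'
from h import *
def caps(P,im):
    h=cv2.cvtColor(im,cv2.COLOR_RGB2HSV).astype(int); H,S=h[...,0],h[...,1]; Z=P[...,2]
    for n,m in dict(red=(H<4)|(H>172),yellow=(H>21)&(H<33),green=(H>50)&(H<80),blue=(H>100)&(H<125)).items():
        q=P[m&(S>110)&(Z>81)&(Z<88)]
        if len(q)>50: c,r=cv2.minEnclosingCircle(q[:,:2].astype(np.float32)); print(n,len(q),np.round(c,1),round(2*r,1),np.median(q[:,2]).round(1))
if __name__=="__main__":
    for f in ("w0","top0"):
        z=np.load(f+".npz"); caps(z["P"],z["im"])
    P=z["P"]; p=P[207:232,325:352].reshape(-1,3); p=p[p[:,2]>78]; print("y top",cv2.minEnclosingCircle(p[:,:2].astype(np.float32)),len(p))
    z=np.load("w0.npz"); P=z["P"]; p=P[:110,150:280].reshape(-1,3); p=p[(p[:,2]>24)&(p[:,2]<36)]; print("white seen", p[:,0].min(),p[:,0].max(),p[:,1].min())
E
python3 caps.py
```

```text
red 742 [558.1 -88.5] 41.7 85.7
yellow 1138 [ 556.7 -175.7] 100.8 85.8
green 931 [ 565.8 -211.9] 41.9 85.8
blue 535 [ 572.3 -271.3] 40.9 85.7
red 374 [556.2 -86.8] 40.9 84.4
yellow 56 [ 554.1 -171.9] 96.2 84.0
green 374 [ 564.2 -211.1] 41.5 84.4
blue 374 [ 570.3 -271.4] 41.6 84.4
y top ((512.1529541015625, -78.47080993652344), 102.700439453125) 409
white seen 467.31297358123675 534.2967385486854 36.34807312787947
```

```bash
python3 -c "
from h import *
go(557,-87.5,48,4.9)"; python3 -m crank '[-4,1,60,0,0,0,1, -4,1,120,0,0,0,1, -4,1,140,0,0,0,1, -4,1,155,0,0,0,1, -4,1,162,0,0,0,1, -4,1,162,0,0,0,1, -4,1,162,0,0,0,1]'; python3 -c "
from h import *
go(557,-87.5,48,4.9)"
```

```text
t 2.15 tcp [555.9 -83.2 209.9] F [-0.1  0.7  1.1] w 85.2 d [ -4.5   0.7 161.9] rot [ 0.  -0.  -0.1]
t: 2.73
tcp_pos: [558.1, -88.2, 49.2]
tool_rot: [0.001, 0.677, 0.736, 0.0]
ft_force: [0.5, -1.3, 0.1]
gripper_width: 85.8
gripper_force: 0.0
t 2.7333 tcp [558.1 -88.2  49.2] F [ 0.5 -1.3  0.1] w 85.8 d [ 0.8 -1.   1.2] rot [ 0.1  0.  -0.2]
```

```bash
python3 -m crank '[0,0,0,0,0,0,0.3, 0,0,0,0,0,0,0.3, 0,0,0,0,0,0,0.3, 0,0,0,0,0,0,0.3, 0,0,0,0,0,0,0.3, 0,0,0,0,0,0,0.3, 0,0,0,0,0,0,0.3, 0,0,0,0,0,0,0.3, 0,0,0,0,0,0,0.3, 0,0,0,0,0,0,0.3]' 40; python3 -m crank '[0,0,0,0,0,0,0.3, 0,0,-5,0,0,0,0.3, 0,0,-15,0,0,0,0.3, 0,0,-30,0,0,0,0.3, 0,0,-60,0,0,0,0.3, 0,0,-85,0,0,0,0.3, 0,0,-100,0,0,0,0.3, 0,0,-100,0,0,0,0.3]'; python3 -c "
from h import *
go(499,85.1,150,-2)"
```

```text
t: 3.57
tcp_pos: [558.0, -88.3, 48.9]
tool_rot: [0.0, 0.678, 0.735, 0.001]
ft_force: [-3.8, 1.5, 14.0]
gripper_width: 40.8
gripper_force: 38.7
t: 4.23
tcp_pos: [558.9, -88.7, 151.6]
tool_rot: [0.002, 0.678, 0.735, 0.002]
ft_force: [0.6, 0.1, 0.2]
gripper_width: 41.1
gripper_force: 40.7
t 4.2333 tcp [558.9 -88.7 151.6] F [0.6 0.1 0.2] w 41.1 d [178.1 -45.5   1.3] rot [0.3 0.  6.7]
```

```bash
python3 -m crank '[15,-4,0,0,0,7,0.3, 45,-12,0,0,0,7,0.3, 75,-20,0,0,0,7,0.3, 105,-28,0,0,0,7,0.3, 135,-35,0,0,0,7,0.3, 160,-42,0,0,0,7,0.3, 175,-46,0,0,0,7,0.3, 178,-46,0,0,0,7,0.3, 178,-46,0,0,0,7,0.3, 178,-46,0,0,0,7,0.3]'; python3 - <<'E'
from h import *
go(499,85.1,60,-2)
im,d,K,R,t=cam("wrist"); cv2.imwrite("pics/w1.png",im[...,::-1]); P=cloud(d,K,R,t); np.savez("w1.npz",im=im,P=P)
im,d,K,R,t=cam("top"); P=cloud(d,K,R,t); np.savez("top1.npz",im=im,P=P); p=P[200:240,320:360].reshape(-1,3);p=p[(p[:,2]>78)&(p[:,2]<90)];print("yellow",cv2.minEnclosingCircle(p[:,:2].astype(np.float32)),len(p))
E
```

```text
t: 5.07
tcp_pos: [497.1, 84.6, 147.7]
tool_rot: [0.0, 0.721, 0.693, -0.0]
ft_force: [-0.3, -0.6, -1.2]
gripper_width: 41.0
gripper_force: 40.7
t 5.0667 tcp [497.1  84.6 147.7] F [-0.3 -0.6 -1.2] w 41.0 d [ 0.6  1.9 87.7] rot [ 0.   0.  -0.3]
yellow ((559.96484375, -144.8563995361328), 20.885177612304688) 402
```

View pics/w1.png

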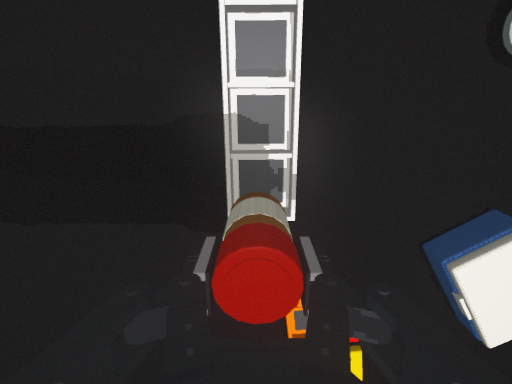

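The wrist view shows red held upright over the white rack's right end, with its cap at (258,280) and the last divider at row 155. I'll check cap and rack in the same cloud.

```bash
python3 - <<'E'
from h import *
z=np.load("w1.npz"); P=z["P"]; im=z["im"]; s=ctrl.sense()
q=P[200:330,190:330].reshape(-1,3); q=q[(q[:,2]>150)]; h=np.percentile(q[:,2],[5,50,95]); print("cap z",h)
h=cv2.cvtColor(im,cv2.COLOR_RGB2HSV); m=((h[...,0]<5)|(h[...,0]>173))&(h[...,1]>120); m[:190]=0
q=P[m&(P[...,2]>150)]; top=np.median(q[:,2]); q=q[abs(q[:,2]-top)<5]; print(top,cv2.minEnclosingCircle(q[:,:2].astype(np.float32)))
m=(P[...,2]>25)&(P[...,2]<37); m[190:]=0; m[:,:200]=0; m[:,320:]=0
q=P[m]; y=q[:,1]; print("rim x",[(a,np.round([q[abs(y-a)<4][:,0].min(),q[abs(y-a)<4][:,0].max()],1)) for a in (120,180,240) if (abs(y-a)<4).any()])
m[:,:240]=0;m[:,285:]=0; y=P[m][:,1]; hh=np.histogram(y,bins=np.arange(90,320,2)); print([(int(b),int(n)) for n,b in zip(*hh) if n>20])
E
```

```text
cap z [160.60704743 184.35878217 220.44490071]
184.23247841788887 ((496.7655944824219, 84.2118148803711), 21.723543167114258)
rim x [(120, array([469.1, 535. ])), (180, array([471.4, 537.5])), (240, array([473.4, 538.7]))]
[(112, 87), (114, 98), (172, 32), (174, 114), (176, 95), (234, 57), (236, 139), (238, 60)]
```

```bash
python3 -m crank '[1,3,25,0,0,0,0.3, 1,3,55,0,0,0,0.3, 1,3,75,0,0,0,0.3, 1,3,86,0,0,0,0.3, 1,3,92,0,0,0,0.3, 1,3,95,0,0,0,0.3, 1,3,96,0,0,0,0.3, 1,3,97,0,0,0,0.3, 1,3,97,0,0,0,0.3]';  python3 -c "
from h import *
go(500.6,83.4,49,-2)"
```

```text
t: 5.92
tcp_pos: [500.5, 86.3, 51.4]
tool_rot: [0.0, 0.721, 0.693, 0.001]
ft_force: [0.5, 0.4, -1.0]
gripper_width: 41.1
gripper_force: 40.7
t 5.9167 tcp [500.5  86.3  51.4] F [ 0.5  0.4 -1. ] w 41.1 d [-2.9  0.2  2.4] rot [ 0.1 -0.  -0.3]
```

```bash
python3 -m crank '[-3,0,1,0,0,0,0.3, -3,0,1.5,0,0,0,0.3, -3,0,2,0,0,0,0.3, -3,0,2.5,0,0,0,0.3, -3,0,3,0,0,0,0.3, -3,0,3,0,0,0,0.3]'; python3 -m crank '[-3,0,0,0,0,0,0.3]'
```

```text
t: 6.42
tcp_pos: [500.2, 83.2, 48.8]
tool_rot: [-0.0, 0.721, 0.693, 0.0]
ft_force: [-8.2, -2.2, 27.9]
gripper_width: 41.0
gripper_force: 43.5
t: 6.5
tcp_pos: [500.2, 81.4, 49.0]
tool_rot: [-0.001, 0.721, 0.693, 0.001]
ft_force: [-9.2, 11.9, 36.4]
gripper_width: 41.0
gripper_force: 44.0
```

```bash
python3 -m crank '[2,0,-1,0,0,0,0.3, 2,0,-1,0,0,0,0.3]'; python3 -m crank '[0,0,0,0,0,0,0.5, 0,0,0,0,0,0,0.6, 0,0,0,0,0,0,0.8, 0,0,0,0,0,0,1, 0,0,0,0,0,0,1, 0,0,0,0,0,0,1, 0,0,-20,0,0,0,1, 0,0,-60,0,0,0,1, 0,0,-100,0,0,0,1, 0,0,-120,0,0,0,1, 0,0,-120,0,0,0,1]' ; python3 - <<'E'
from h import *
import caps
go(560,-146,160,4.9)
im,d,K,R,t=cam("wrist"); caps.caps(cloud(d,K,R,t),im); cv2.imwrite("pics/w2.png",im[...,::-1])
E
```

```text
t: 6.67
tcp_pos: [500.1, 82.6, 49.0]
tool_rot: [0.0, 0.721, 0.693, 0.0]
ft_force: [-0.1, -0.1, -0.2]
gripper_width: 41.0
gripper_force: 41.2
t: 7.58
tcp_pos: [501.8, 82.5, 172.8]
tool_rot: [0.001, 0.721, 0.693, 0.003]
ft_force: [0.7, 0.4, -0.3]
gripper_width: 85.3
gripper_force: 0.0
t 7.5833 tcp [501.8  82.5 172.8] F [ 0.7  0.4 -0.3] w 85.3 d [-226.    67.4   12.6] rot [ 0.3 -0.1 -7.2]
red 1706 [499.8  83.5] 41.5 85.8
```

View pics/w2.png

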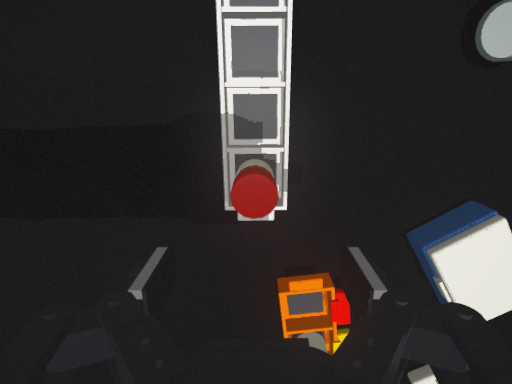

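Red stands centred in the right-end compartment (cap at (255,192)). Yellow is next.

```bash
python3 -m crank '[-40,12,13,0,0,-3,1, -80,24,13,0,0,-7,1, -120,36,13,0,0,-7,1, -160,48,13,0,0,-7,1, -195,58,13,0,0,-7,1, -220,66,13,0,0,-7,1, -226,68,13,0,0,-7,1, -226,68,30,0,0,-7,1, -226,68,50,0,0,-7,1, -226,68,50,0,0,-7,1]'; python3 - <<'E'
from h import *
import caps
go(561,-146,49,4.9)
im,d,K,R,t=cam("wrist"); P=cloud(d,K,R,t); caps.caps(P,im)
E
```

```text
t: 8.47
tcp_pos: [556.6, -145.6, 114.7]
tool_rot: [-0.002, 0.678, 0.735, -0.002]
ft_force: [-1.0, 0.2, -0.8]
gripper_width: 85.5
gripper_force: 0.0
t 8.4667 tcp [ 556.6 -145.6  114.7] F [-1.   0.2 -0.8] w 85.5 d [-0.8  4.7 65.7] rot [-0.3 -0.1 -0.2]
yellow 2808 [ 566.1 -175.8] 100.5 85.7
green 2144 [ 565.8 -212.4] 42.6 85.7
```

```bash
python3 -m crank '[0,4,25,0,0,0,1, -1,4,50,0,0,0,1, -1,4,60,0,0,0,1, -1,4,64,0,0,0,1, -1,4,65,0,0,0,1, -1,4,65,0,0,0,1]'; python3 -m crank '[0,0,0,0,0,0,0.3, 0,0,0,0,0,0,0.3, 0,0,0,0,0,0,0.3, 0,0,0,0,0,0,0.3, 0,0,0,0,0,0,0.3, 0,0,0,0,0,0,0.3, 0,0,0,0,0,0,0.3, 0,0,0,0,0,0,0.3, 0,0,0,0,0,0,0.3]' 40
```

```text
t: 9.02
tcp_pos: [563.1, -147.2, 54.7]
tool_rot: [0.0, 0.678, 0.735, 0.0]
ft_force: [-0.6, -0.2, -0.6]
gripper_width: 85.7
gripper_force: 0.0
t: 9.77
tcp_pos: [563.0, -147.2, 54.4]
tool_rot: [0.0, 0.678, 0.735, 0.0]
ft_force: [-2.0, 1.0, 8.5]
gripper_width: 41.0
gripper_force: 39.3
```

```bash
python3 -m crank '[0,0,-5,0,0,0,0.3, 0,0,-15,0,0,0,0.3, 0,0,-30,0,0,0,0.3, 0,0,-60,0,0,0,0.3, 0,0,-90,0,0,0,0.3, 0,0,-110,0,0,0,0.3, 0,0,-115,0,0,0,0.3, 0,0,-115,0,0,0,0.3]'; python3 -c "
from h import *
go(502.7,145.3,168,-2)"
```

```text
t: 10.43
tcp_pos: [563.4, -147.1, 170.5]
tool_rot: [0.001, 0.678, 0.735, 0.001]
ft_force: [0.5, -0.4, -2.1]
gripper_width: 40.9
gripper_force: 40.9
t 10.4333 tcp [ 563.4 -147.1  170.5] F [ 0.5 -0.4 -2.1] w 40.9 d [296.4 -36.6   2.4] rot [0.2 0.  6.7]
```

```bash
python3 -m crank '[15,-2,1,0,0,2,0.3, 45,-6,1,0,0,7,0.3, 80,-10,1,0,0,7,0.3, 115,-15,1,0,0,7,0.3, 150,-19,1,0,0,7,0.3, 185,-23,1,0,0,7,0.3, 220,-28,1,0,0,7,0.3, 250,-32,1,0,0,7,0.3, 275,-34,1,0,0,7,0.3, 290,-36,1,0,0,7,0.3, 296,-37,1,0,0,7,0.3, 296,-37,1,0,0,7,0.3]'; python3 -m crank '[0,0,0,0,0,0,0.3, 0,0,0,0,0,0,0.3]';  python3 -c "
from h import *
go(502.7,145.3,56,-2)"
```

```text
t: 11.43
tcp_pos: [500.9, 146.0, 166.8]
tool_rot: [-0.0, 0.72, 0.693, -0.001]
ft_force: [-0.4, -0.4, -0.9]
gripper_width: 41.4
gripper_force: 40.9
t: 11.6
tcp_pos: [501.8, 143.5, 167.4]
tool_rot: [0.0, 0.722, 0.692, -0.0]
ft_force: [0.4, -0.3, -2.3]
gripper_width: 41.0
gripper_force: 40.9
t 11.6 tcp [501.8 143.5 167.4] F [ 0.4 -0.3 -2.3] w 41.0 d [  1.9   0.8 111.4] rot [-0.   0.  -0.4]
```

```bash
python3 -m crank '[2,1,25,0,0,0,0.3, 2,1,55,0,0,0,0.3, 2,1,85,0,0,0,0.3, 2,1,100,0,0,0,0.3, 2,1,107,0,0,0,0.3, 2,1,110,0,0,0,0.3, 2,1,111,0,0,0,0.3, 2,1,111.5,0,0,0,0.3, 2,1,112,0,0,0,0.3, 2,1,112.5,0,0,0,0.3]'
```

```text
t: 12.43
tcp_pos: [503.2, 147.1, 56.0]
tool_rot: [0.0, 0.721, 0.693, 0.001]
ft_force: [0.8, 0.2, -0.8]
gripper_width: 41.0
gripper_force: 40.9
```

```bash
python3 -c "
from h import *
go(502.7,145.3,54.5,-2)"
```

```text
t 12.4333 tcp [503.2 147.1  56. ] F [ 0.8  0.2 -0.8] w 41.0 d [-1.8 -0.5  1.5] rot [ 0.1 -0.  -0.3]
```

```bash
python3 -m crank '[-2,0,0.5,0,0,0,0.3, -2,0,1,0,0,0,0.3, -2,0,1.5,0,0,0,0.3, -2,0,1.5,0,0,0,0.3]'
```

```text
t: 12.77
tcp_pos: [502.9, 144.9, 54.4]
tool_rot: [-0.0, 0.721, 0.693, 0.0]
ft_force: [-3.7, -1.6, 12.3]
gripper_width: 41.0
gripper_force: 42.5
```

Touchdown at 12 N. Release and rise.

```bash
python3 -m crank '[0,0,0,0,0,0,0.5, 0,0,0,0,0,0,0.6, 0,0,0,0,0,0,0.8, 0,0,0,0,0,0,1, 0,0,0,0,0,0,1, 0,0,0,0,0,0,1, 0,0,-20,0,0,0,1, 0,0,-60,0,0,0,1, 0,0,-100,0,0,0,1, 0,0,-110,0,0,0,1, 0,0,-110,0,0,0,1]' ; python3 - <<'E'
from h import *
import caps
go(565,-211.5,165,4.9)
im,d,K,R,t=cam("wrist"); caps.caps(cloud(d,K,R,t),im)
E
```

```text
t: 13.68
tcp_pos: [504.1, 145.5, 166.7]
tool_rot: [0.001, 0.721, 0.693, 0.003]
ft_force: [0.9, -0.4, -0.5]
gripper_width: 85.1
gripper_force: 0.0
t 13.6833 tcp [504.1 145.5 166.7] F [ 0.9 -0.4 -0.5] w 85.1 d [-354.2   75.2    1.1] rot [ 0.3 -0.1 -7.2]
red 1086 [499.5  83.2] 42.2 85.6
yellow 1815 [502.1 145.5] 41.5 85.8
```

Both are well placed (cap height 84 mm after bias). Green is next.

```bash
python3 -m crank '[-40,8,1,0,0,-3,1, -80,17,1,0,0,-7,1, -120,25,1,0,0,-7,1, -160,34,1,0,0,-7,1, -200,42,1,0,0,-7,1, -240,51,1,0,0,-7,1, -280,59,1,0,0,-7,1, -315,67,1,0,0,-7,1, -340,72,1,0,0,-7,1, -354,75,1,0,0,-7,1, -354,75,1,0,0,-7,1, -354,75,20,0,0,-7,1]'; python3 -m crank '[0,0,0,0,0,0,1,0,0,0,0,0,0,1]'; python3 -c "
from h import *
go(565,-211.5,50,4.9)"
```

```text
t: 14.73
tcp_pos: [564.0, -213.2, 144.7]
tool_rot: [0.001, 0.678, 0.735, 0.0]
ft_force: [0.5, -0.0, -0.8]
gripper_width: 85.5
gripper_force: 0.0
t: 14.9
tcp_pos: [562.5, -210.9, 142.4]
tool_rot: [-0.001, 0.677, 0.736, -0.001]
ft_force: [-0.5, 1.2, 0.4]
gripper_width: 85.6
gripper_force: 0.0
t 14.9 tcp [ 562.5 -210.9  142.4] F [-0.5  1.2  0.4] w 85.6 d [-0.9  2.7 92.4] rot [-0.2 -0.1 -0.2]
```

```bash
python3 -m crank '[-1,2,30,0,0,0,1, -1,2,60,0,0,0,1, -1,2,80,0,0,0,1, -1,2,89,0,0,0,1, -1,2,91,0,0,0,1, -1,2,91,0,0,0,1]'; python3 -m crank '[0,0,0,0,0,0,0.3, 0,0,0,0,0,0,0.3, 0,0,0,0,0,0,0.3, 0,0,0,0,0,0,0.3, 0,0,0,0,0,0,0.3, 0,0,0,0,0,0,0.3, 0,0,0,0,0,0,0.3, 0,0,0,0,0,0,0.3, 0,0,0,0,0,0,0.3]' 40
```

```text
t: 15.4
tcp_pos: [565.7, -212.6, 53.3]
tool_rot: [0.0, 0.678, 0.736, -0.0]
ft_force: [0.2, 0.5, 1.1]
gripper_width: 85.4
gripper_force: 0.0
t: 16.15
tcp_pos: [565.9, -212.8, 53.7]
tool_rot: [0.001, 0.678, 0.735, 0.0]
ft_force: [-1.6, 0.7, 9.5]
gripper_width: 41.0
gripper_force: 39.3
```

```bash
python3 -m crank '[0,0,-5,0,0,0,0.3, 0,0,-15,0,0,0,0.3, 0,0,-30,0,0,0,0.3, 0,0,-60,0,0,0,0.3, 0,0,-90,0,0,0,0.3, 0,0,-110,0,0,0,0.3, 0,0,-115,0,0,0,0.3, 0,0,-115,0,0,0,0.3]'; python3 -c "
from h import *
go(504.9,207.3,168,-2)"
```

```text
t: 16.82
tcp_pos: [566.0, -212.8, 169.6]
tool_rot: [0.001, 0.678, 0.735, 0.001]
ft_force: [0.0, 0.4, -1.8]
gripper_width: 40.8
gripper_force: 40.9
t 16.8167 tcp [ 566.  -212.8  169.6] F [ 0.   0.4 -1.8] w 40.8 d [423.7 -26.6   1.3] rot [0.2 0.  6.7]
```

```bash
python3 -m crank '[20,-1,0,0,0,2,0.3, 58,-4,0,0,0,7,0.3, 98,-6,0,0,0,7,0.3, 138,-9,0,0,0,7,0.3, 178,-11,0,0,0,7,0.3, 218,-14,0,0,0,7,0.3, 258,-16,0,0,0,7,0.3, 298,-19,0,0,0,7,0.3, 338,-21,0,0,0,7,0.3, 375,-24,0,0,0,7,0.3, 400,-26,0,0,0,7,0.3, 416,-27,0,0,0,7,0.3]'; python3 -m crank '[4,0,0,0,0,0,0.3, 7,0,0,0,0,0,0.3, 7,0,0,0,0,0,0.3, 7,0,0,0,0,0,0.3]';  python3 -c "
from h import *
go(504.9,207.3,55.2,-2)"
```

```text
t: 17.82
tcp_pos: [502.8, 203.1, 166.4]
tool_rot: [-0.0, 0.72, 0.694, -0.001]
ft_force: [0.6, 0.1, -1.6]
gripper_width: 40.8
gripper_force: 40.9
t: 18.15
tcp_pos: [504.9, 205.5, 167.4]
tool_rot: [0.0, 0.722, 0.692, -0.0]
ft_force: [0.4, -0.6, -0.9]
gripper_width: 40.9
gripper_force: 40.9
t 18.15 tcp [504.9 205.5 167.4] F [ 0.4 -0.6 -0.9] w 40.9 d [  1.9  -0.  112.2] rot [-0.   0.  -0.4]
```

```bash
python3 -m crank '[1,0,25,0,0,0,0.3, 1,0,55,0,0,0,0.3, 1,0,85,0,0,0,0.3, 1,0,100,0,0,0,0.3, 1,0,107,0,0,0,0.3, 1,0,110,0,0,0,0.3, 1,0,111,0,0,0,0.3, 1,0,112,0,0,0,0.3, 1,0,112.5,0,0,0,0.3, 1,0,113,0,0,0,0.3]'
```

```text
t: 18.98
tcp_pos: [505.2, 208.0, 55.4]
tool_rot: [0.0, 0.721, 0.693, 0.001]
ft_force: [0.1, 0.3, -1.4]
gripper_width: 41.2
gripper_force: 40.9
```

```bash
python3 -m crank '[0,0,0.5,0,0,0,0.3, 0,0,1,0,0,0,0.3, 0,0,1.5,0,0,0,0.3, 0,0,1.7,0,0,0,0.3]'
```

```text
t: 19.32
tcp_pos: [505.0, 207.9, 53.6]
tool_rot: [-0.0, 0.721, 0.693, 0.0]
ft_force: [-5.4, -1.0, 16.5]
gripper_width: 40.7
gripper_force: 42.7
```

```bash
python3 -m crank '[0,0,0,0,0,0,0.5, 0,0,0,0,0,0,0.6, 0,0,0,0,0,0,0.8, 0,0,0,0,0,0,1, 0,0,0,0,0,0,1, 0,0,0,0,0,0,1, 0,0,-20,0,0,0,1, 0,0,-60,0,0,0,1, 0,0,-100,0,0,0,1, 0,0,-110,0,0,0,1, 0,0,-110,0,0,0,1]' ; python3 - <<'E'
from h import *
import caps
go(571.5,-271.3,165,4.9)
im,d,K,R,t=cam("wrist"); caps.caps(cloud(d,K,R,t),im)
E
```

```text
t: 20.23
tcp_pos: [506.2, 208.4, 166.1]
tool_rot: [0.0, 0.721, 0.693, 0.003]
ft_force: [0.3, -0.3, -0.2]
gripper_width: 85.3
gripper_force: 0.0
t 20.2333 tcp [506.2 208.4 166.1] F [ 0.3 -0.3 -0.2] w 85.3 d [-476.7   84.5   -0. ] rot [ 0.2 -0.2 -7.2]
red 478 [499.3  82.6] 41.2 85.9
yellow 1483 [502.2 145.5] 41.8 85.7
green 1749 [504.9 208.2] 41.1 85.8
```

```bash
python3 -m crank '[-40,7,0,0,0,-3,1, -80,14,0,0,0,-7,1, -120,21,0,0,0,-7,1, -160,28,0,0,0,-7,1, -200,35,0,0,0,-7,1, -240,42,0,0,0,-7,1, -280,49,0,0,0,-7,1, -320,56,0,0,0,-7,1, -360,63,0,0,0,-7,1, -400,70,0,0,0,-7,1, -435,76,0,0,0,-7,1, -460,81,0,0,0,-7,1]'; python3 -m crank '[-10,2,0,0,0,0,1,-16,3,0,0,0,0,1,-16,3,0,0,0,0,1,-16,3,0,0,0,0,1]'; python3 -c "
from h import *
go(571.5,-271.3,50,4.9)"
```

```text
t: 21.28
tcp_pos: [566.0, -258.7, 161.5]
tool_rot: [-0.001, 0.679, 0.735, -0.001]
ft_force: [-0.2, -0.3, -0.4]
gripper_width: 85.5
gripper_force: 0.0
t: 21.62
tcp_pos: [571.5, -269.5, 162.3]
tool_rot: [-0.001, 0.677, 0.736, -0.0]
ft_force: [-0.2, 1.2, -0.3]
gripper_width: 85.4
gripper_force: 0.0
t 21.6167 tcp [ 571.5 -269.5  162.3] F [-0.2  1.2 -0.3] w 85.4 d [ -1.9  -0.  112.3] rot [-0.  -0.  -0.2]
```

```bash
python3 -m crank '[-1,0,30,0,0,0,1, -1,0,65,0,0,0,1, -1,0,95,0,0,0,1, -1,0,107,0,0,0,1, -1,0,111,0,0,0,1, -1,0,111,0,0,0,1, -1,0,111,0,0,0,1]'; python3 -m crank '[0,0,0,0,0,0,0.3, 0,0,0,0,0,0,0.3, 0,0,0,0,0,0,0.3, 0,0,0,0,0,0,0.3, 0,0,0,0,0,0,0.3, 0,0,0,0,0,0,0.3, 0,0,0,0,0,0,0.3, 0,0,0,0,0,0,0.3, 0,0,0,0,0,0,0.3]' 40
```

```text
t: 22.2
tcp_pos: [572.4, -271.8, 53.6]
tool_rot: [0.001, 0.677, 0.736, 0.0]
ft_force: [0.3, 0.5, 0.3]
gripper_width: 85.4
gripper_force: 0.0
t: 22.95
tcp_pos: [572.0, -272.0, 52.9]
tool_rot: [0.0, 0.678, 0.735, 0.0]
ft_force: [-1.6, 1.1, 9.0]
gripper_width: 41.0
gripper_force: 39.4
```

```bash
python3 -m crank '[0,0,-5,0,0,0,0.3, 0,0,-15,0,0,0,0.3, 0,0,-30,0,0,0,0.3, 0,0,-60,0,0,0,0.3, 0,0,-90,0,0,0,0.3, 0,0,-110,0,0,0,0.3, 0,0,-115,0,0,0,0.3, 0,0,-115,0,0,0,0.3]'; python3 -c "
from h import *
go(507,269.2,167,-2)"
```

```text
t: 23.62
tcp_pos: [572.3, -272.2, 169.6]
tool_rot: [0.002, 0.678, 0.735, 0.001]
ft_force: [0.8, -0.4, -0.9]
gripper_width: 40.9
gripper_force: 40.7
t 23.6167 tcp [ 572.3 -272.2  169.6] F [ 0.8 -0.4 -0.9] w 40.9 d [544.9 -20.8   1.9] rot [0.2 0.1 6.7]
```

```bash
python3 -m crank '[20,-1,0,0,0,2,0.3, 58,-2,0,0,0,7,0.3, 98,-4,0,0,0,7,0.3, 138,-5,0,0,0,7,0.3, 178,-7,0,0,0,7,0.3, 218,-8,0,0,0,7,0.3, 258,-10,0,0,0,7,0.3, 298,-11,0,0,0,7,0.3, 338,-13,0,0,0,7,0.3, 378,-14,0,0,0,7,0.3, 415,-16,0,0,0,7,0.3, 440,-17,0,0,0,7,0.3]';  python3 -c "
from h import *
go(507,269.2,167,-2)"
```

```text
t: 24.62
tcp_pos: [517.1, 169.1, 166.2]
tool_rot: [-0.001, 0.72, 0.694, -0.001]
ft_force: [0.1, 0.4, -1.4]
gripper_width: 41.1
gripper_force: 40.7
t 24.6167 tcp [517.1 169.1 166.2] F [ 0.1  0.4 -1.4] w 41.1 d [ 99.7 -13.8  -0.8] rot [-0.1 -0.  -0.1]
```

```bash
python3 -m crank '[25,-3,0,0,0,0,0.3, 55,-7,0,0,0,0,0.3, 82,-11,0,0,0,0,0.3, 97,-13,0,0,0,0,0.3, 102,-14,0,0,0,0,0.3, 102,-14,0,0,0,0,0.3, 102,-14,0,0,0,0,0.3]';  python3 -c "
from h import *
go(507,269.2,54.4,-2)"
```

```text
t: 25.2
tcp_pos: [508.9, 266.4, 166.7]
tool_rot: [0.0, 0.722, 0.692, -0.0]
ft_force: [-0.1, -0.6, -1.3]
gripper_width: 41.1
gripper_force: 40.7
t 25.2 tcp [508.9 266.4 166.7] F [-0.1 -0.6 -1.3] w 41.1 d [  2.8  -2.  112.3] rot [-0.   0.1 -0.4]
```

```bash
python3 -m crank '[2,-2,25,0,0,0,0.3, 2,-2,55,0,0,0,0.3, 2,-2,85,0,0,0,0.3, 2,-2,100,0,0,0,0.3, 2,-2,107,0,0,0,0.3, 2,-2,110,0,0,0,0.3, 2,-2,111,0,0,0,0.3, 2,-2,112,0,0,0,0.3, 2,-2,112.5,0,0,0,0.3, 2,-2,113,0,0,0,0.3]'
```

```text
t: 26.03
tcp_pos: [507.3, 270.1, 54.8]
tool_rot: [0.0, 0.721, 0.693, 0.001]
ft_force: [-0.7, 0.4, -0.4]
gripper_width: 40.8
gripper_force: 40.7
```

```bash
python3 -m crank '[0,0,0.5,0,0,0,0.3, 0,0,1,0,0,0,0.3, 0,0,1.5,0,0,0,0.3, 0,0,1.8,0,0,0,0.3]'
```

```text
t: 26.37
tcp_pos: [507.1, 270.0, 52.8]
tool_rot: [-0.0, 0.721, 0.693, 0.0]
ft_force: [-5.3, -1.4, 17.6]
gripper_width: 40.9
gripper_force: 42.4
```

```bash
python3 -m crank '[0,0,0,0,0,0,0.5, 0,0,0,0,0,0,0.6, 0,0,0,0,0,0,0.8, 0,0,0,0,0,0,1, 0,0,0,0,0,0,1, 0,0,0,0,0,0,1, 0,0,-20,0,0,0,1, 0,0,-60,0,0,0,1, 0,0,-100,0,0,0,1, 0,0,-110,0,0,0,1, 0,0,-110,0,0,0,1, 0,0,-110,0,0,0,1]' ; python3 - <<'E'
from h import *
import caps
im,d,K,R,t=cam("wrist"); caps.caps(cloud(d,K,R,t),im)
im,d,K,R,t=cam("scene"); cv2.imwrite("pics/s9.png",im[...,::-1])
E
```

```text
t: 27.37
tcp_pos: [506.9, 270.1, 162.5]
tool_rot: [-0.0, 0.721, 0.693, 0.001]
ft_force: [-1.1, -0.0, -1.7]
gripper_width: 85.2
gripper_force: 0.0
yellow 1251 [502.1 145.4] 42.5 85.7
green 1501 [504.9 208.4] 42.3 85.7
blue 1828 [507.3 268.8] 41.5 85.8
```

View pics/s9.png

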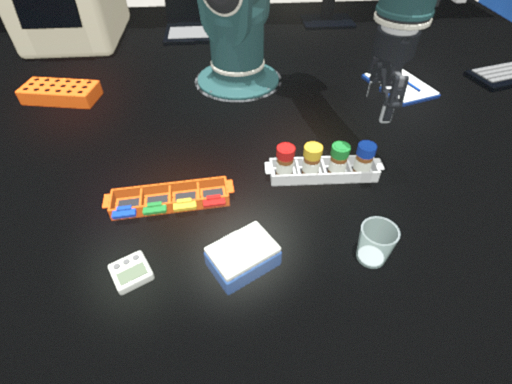

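The scene view, taken from the far side, shows all four jars upright in the white rack: red (286,155), yellow (313,153), green (341,153) and blue (366,152). The bystanders are unmoved and the gripper is clear, so I'm handing in.

```bash
python3 -c "
from workcell import ctrl
print(ctrl.sign_off())"
```

```text
the job is handed in; nothing more can be done
None
```

The four jars stand upright in the white rack in reverse order (blue, green, yellow, red from the left), with the tip box, timer and beaker untouched, and the job was handed in at about 27 s; the hand-in gave no verdict.

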